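Sort the odds and ends on the balcony table

TASK

Clear the odds and ends off the balcony table: lay both clothes pegs flat on the floor of the long wooden tray, one not on top of the other, stand both corks upright in the square aluminium tin, and set the tealight upright in the middle of the saucer. Leave the two mugs where they are.

Things in the scene. Friction and masses are not known exactly. Their poses are not given: they have to be found in the camera images.
- peg_a_mid (a point): One of two alike wooden clothes pegs, pale wood with a small steel spring, lying flat on its side: 72 long x 14 wide x 10 mm high, about 12 g. The point is its centre, 5 mm above its underside; x runs along its length, y across its 14 mm width, z up. It starts on the table with x within 35 degrees of the world x axis.
- peg_b_mid (a point): One of two alike wooden clothes pegs, pale wood with a small steel spring, lying flat on its side: 72 long x 14 wide x 10 mm high, about 12 g. The point is its centre, 5 mm above its underside; x runs along its length, y across its 14 mm width, z up. It starts on the table with x within 35 degrees of the world x axis.
- cork_a_mid (a point): One of two alike bottle corks, plain cork cylinders 24 mm in diameter and 44 mm tall, about 12 g, standing upright on the table. The point is its centre, 22 mm above its foot; z is its axis, up.
- cork_b_mid (a point): One of two alike bottle corks, plain cork cylinders 24 mm in diameter and 44 mm tall, about 12 g, standing upright on the table. The point is its centre, 22 mm above its foot; z is its axis, up.
- tealight_mid (a point): Tealight: round aluminium cup filled with white wax, 38 mm in diameter, 16 mm tall, with a thin black wick 5 mm proud of the top, about 20 g, standing upright on the table. The point is its centre, 8 mm above its underside; z up.
- tray_in (a point): Long open tray of dark wood for the clothes pegs, fixed to the table: outside 115 (its x) x 175 (its y) x 22 mm high, walls and floor 6 mm thick, so inside 103 x 163 mm and 16 mm deep. The point is the centre of its inner floor, 6 mm above the table; y runs along its long side, z up. Two pegs fit side by side laid across it, 80 mm apart.
- tin_in (a point): Shallow square open aluminium tin for the corks, fixed to the table: outside 126 x 126 mm, 18 mm high, walls and floor 3 mm thick, so inside 120 x 120 mm and 15 mm deep. The point is the centre of its inner floor, 3 mm above the table; x and y run along its sides, z up. The two corks fit side by side, 60 mm apart.
- saucer_in (a point): Round white ceramic saucer for the tealight, fixed to the table: rim 152 mm in diameter and 13 mm above the table, flat inner floor about 96 mm in diameter, from which the rim rises gently. The point is the centre of its inner floor, 5 mm above the table; z up.
- mug_yellow: Yellow plastic mug, 76 mm in diameter at the rim, 82 mm tall, handle at its +y side, standing upright at the far edge of the work; loose. Origin at the centre of its underside, z up. Not part of the sorting: leave it alone.
- mug_purple: Purple plastic mug, 76 mm in diameter at the rim, 82 mm tall, handle at its +y side, standing upright at the far edge of the work; loose. Origin at the centre of its underside, z up. Not part of the sorting: leave it alone.

How it is judged:
By the outcome, as a careful person would: the job done as asked, in the order asked, and still so for the second after the job is handed in, with the robot touching nothing.
It also fails if it takes over 134 s, if anything falls off the work surface, if the arm or the gripper's body presses on something with over 40 N, if the wrist force passes 120 N, or if a joint passes its speed limit or range.

ROBOT

A 6-joint arm with a two-finger parallel gripper is mounted at the origin on the work surface. World frame = base frame: x ahead of the robot, y to its left, z up, the work surface at z = 0. Lengths are in mm, angles in rad, forces in N, time in s.
With the tool pointing down it reaches from about 350 to 875 mm from the base axis. Payload 4.2 kg.
Tool frame: the origin (TCP) lies on the mounting face of the last link; the fingertips stand 173 mm ahead of it and the grasp point (between the pads) lies 155 mm ahead of it; z points along the fingers, y is the direction in which the jaws open and shut (so a half turn about z gives the same grasp; the last joint's range is limited). The gripper opens to 85 mm and grips with 20 to 120 N. Pads are 22 mm wide; open, the fingers measure 114 mm over their backs; the gripper's body (76 mm by 85 mm) begins 54 mm behind the grasp point. The pads swing forward as they close: fully open they stand 13 mm farther back than shut.
Start: joints at [-0.966, 0.385, 0.008, 0, -1.194, -0.259], TCP at [211.858, -587.976, 404.712] pointing down, gripper open.
Joint ranges: [-3.14, 3.14], [-1.21, 2.06], [-1.07, 1.41], [-3.16, 2.05], [-2.99, -0.16], [-3.1, 3.1]. Speed limits (rad/s): [2.79, 2.79, 3.14, 3.14, 3.14, 3.14].

INTERFACE

Orientations are given as a unit quaternion [x, y, z, w].
In Python, from bench import arm gives the robot as it stands.
- The arm moves only by the shell command python3 -m jog 'ROWS' [OPENING]. ROWS is JSON, a list that holds one entry, the list of rows, each a list of 4 numbers: the shift along the tool's x, y, z in mm, then the turn about the tool's z in degrees. In form: [[[x, y, z, spin], ...]]. A call has exactly 5 rows; each row is the pose to reach, as a shift and turn from the pose measured when the call began, along the tool's axes at that moment; what a row does not reach only later rows make up. A row lasts 1/8 s, in which the tool goes at most 62.5 mm and 10.7 degrees, less where a joint would pass 70% of its speed; a pose out of reach is approached as far as the arm can. A call with a gripper value outside its range is refused whole. OPENING is the finger opening in mm, from 0 to 85.4, set as the call begins (- or left out, the last holds). The fingers move at their own pace and stop on an object; the grip force is fixed at half the most. Time passes only in rows, so rows that repeat a pose let the fingers close, or fill a call up. It gives the time, the measured TCP pose, the force and the opening at its end, in the units of the state.
- arm.read_state(): the state, without advancing time (a new reading comes with each control period).
- arm.get_image(name): name is "scene" or "top" or "wrist"; returns (picture, depth): 384x512x3 uint8, blue, green, red; 384x512 float32, mm along the optical axis (not along the pixel's ray), 0 where there is no reading.
- arm.camera_params(name): a dict with "mtx" (3x3 intrinsics, pixels), "R" (3x3) and "t" (3): a world point X has camera coordinates R X + t. Camera axes: x right, y down, z forward; pixel columns grow to the right and rows downward; lengths in mm; the calibration is good to about 2 mm. A picture is of the moment at which its call begins: read the wrist's pose just before it. camera_params takes no time and is no camera call; for the wrist camera it gives the pose at the moment of the call.
- arm.job_done(): hands the job in, once; it reports no verdict.
The state is a dict: "clock": time; "joints": joint angles; "joint_vel": joint speeds; "joint_efforts": joint torques, N m; "position": TCP position; "ee_rot": TCP orientation; "contact_force": force on the tool from outside, world axes, zero at the start; "wrist_torque": the same for the moment, N m; "gripper_width": finger opening in mm.
Only numpy, scipy, OpenCV 4.12 (cv2) and the standard library are available. Lean on these libraries where they do the work, as an engineer would, in place of code of your own. Each camera call takes 0.05 s, during which the arm holds its last target.

## Working session

There is one attempt and no reset: what is moved stays moved. The work goes in short steps, Python scripts to look and compute and a shell command to move; the robot and the scene stay as the last step left them, time stands still between calls to the robot, and variables do not carry over. Pictures are saved under pics/ and viewed, and the job is handed in when it is done.

```bash
mkdir -p pics; ls; python3 - <<'E'
from bench import arm
import cv2
s=arm.read_state();print({k:s[k] for k in('clock','position','ee_rot','gripper_width','contact_force')})
for n in('scene','top'):
    p,d=arm.get_image(n);cv2.imwrite(f'pics/{n}0.png',p)
    c=arm.camera_params(n);print(n,c)
    import numpy as np;np.savez(f'{n}0.npz',p=p,d=d,**c)
E
```

```text
pics
{'clock': 0.0, 'position': array([ 211.79663285, -587.79147889,  403.61920079]), 'ee_rot': array([-1.71937716e-01,  9.85107219e-01,  1.06570962e-03, -2.32748217e-04]), 'gripper_width': 85.72331339332183, 'contact_force': array([-0.41464616, -0.04020746,  0.41083987])}
scene {'mtx': array([[463.4725224 ,   0.        , 261.06389675],
       [  0.        , 463.4725224 , 192.6455536 ],
       [  0.        ,   0.        ,   1.        ]]), 'R': array([[-0.63528707,  0.77224524, -0.00690071],
       [ 0.42955166,  0.34591642, -0.83416257],
       [-0.64179101, -0.53289691, -0.55147546]]), 't': array([ 396.37943948, -227.17646039, 1539.73719456])}
top {'mtx': array([[349.63512107,   0.        , 258.88274283],
       [  0.        , 349.63512107, 191.97914889],
       [  0.        ,   0.        ,   1.        ]]), 'R': array([[-0.11603333, -0.99322783, -0.00589505],
       [-0.9690153 ,  0.11450368, -0.21885669],
       [ 0.21804956, -0.01968228, -0.97573921]]), 't': array([ 47.65788569, 602.56261196, 773.6817069 ])}
```

View pics/scene0.png

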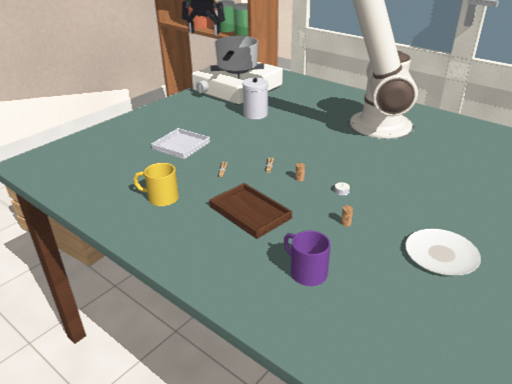

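View pics/top0.png

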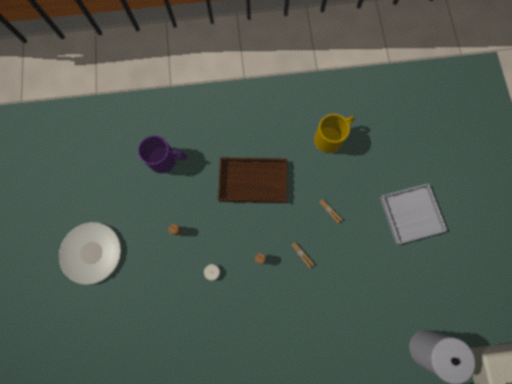

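The scene view shows two pegs at about (223,169) and (270,164), corks at (300,172) and (347,215), and the tealight at (342,188). In the top view the pegs are at (331,211) and (303,255), corks at (175,230) and (261,258), tealight (212,272), tray (253,180), tin (414,213) and saucer (90,253).

```bash
cat > h.py <<'E'
import numpy as np,cv2
def world(u,v,d,c):
    K,R,t=c['mtx'],c['R'],c['t']
    x=np.stack([(u-K[0,2])/K[0,0]*d,(v-K[1,2])/K[1,1]*d,d],-1)
    return (x-t)@R
def cloud(d,c):
    v,u=np.mgrid[:d.shape[0],:d.shape[1]]
    return world(u.astype(float),v.astype(float),d.astype(float),c)
def onplane(u,v,z,c):
    K,R,t=c['mtx'],c['R'],c['t']
    r=np.array([(u-K[0,2])/K[0,0],(v-K[1,2])/K[1,1],1.])@R; o=-R.T@t
    return o+r*(z-o[2])/r[2]
E
python3 - <<'E'
from h import *
f=np.load('top0.npz');p,d=f['p'],f['d'];W=cloud(d,f)
hsv=cv2.cvtColor(p,cv2.COLOR_BGR2HSV)
# table height
print('table z',np.median(W[300:380,50:350,2]))
z=W[...,2]
fg=((p[...,2].astype(int)-p[...,1]>8)|(p.min(-1)>75)).astype(np.uint8);fg[:105]=0
n,l,s,c=cv2.connectedComponentsWithStats(fg)
for i in range(1,n):
    if s[i,4]<25:continue
    m=l==i; w=W[m&(d>0)]
    print(s[i],c[i].round(1),'onplane0',onplane(*c[i],0,f).round(1)[:2],'med',np.median(w,0).round(1),'zmax',np.percentile(w[:,2],[5,50,95]).round(1),p[m].mean(0).round())
cv2.imwrite('pics/topz.png',cv2.resize(p[150:300,40:300],None,fx=3,fy=3,interpolation=cv2.INTER_CUBIC))
E
```

```text
table z -0.32199287188510717
[ 313  114   41   38 1078] [332.  131.8] onplane0 [ 761.2 -239.7] med [ 750.9 -230.2   39.4] zmax [ 1.5 39.4 80.8] [  8.  83. 101.]
[ 136  134   50   38 1107] [157.3 153.2] onplane0 [756.3 232.8] med [742.6 224.6  41.6] zmax [ 2.6 41.6 81.7] [58. 32. 48.]
[ 219  158   68   44 2898] [252.8 179.6] onplane0 [653.9 -12.3] med [652.2 -12.2   5.8] zmax [ 2.8  5.8 21.3] [23. 38. 61.]
[ 379  183   68   62 2823] [412.3 213.2] onplane0 [ 517.6 -407.7] med [ 517.1 -406.7    1.7] zmax [-1.9  1.7 16. ] [130. 129. 129.]
[318 199  24  24 177] [330.1 210.9] onplane0 [ 548.  -200.1] med [ 546.8 -199.1    7.9] zmax [-2.2  7.9 11.2] [ 71.  97. 114.]
[  57  220   64   66 3240] [ 88.7 252.7] onplane0 [513.8 417.9] med [513.1 415.    6.6] zmax [ 0.4  6.6 13.4] [145. 155. 156.]
[167 222  14  13 124] [173.4 228.6] onplane0 [549.5 202.7] med [543.7 193.5  42. ] zmax [-1.5 42.  46.3] [ 57.  82. 102.]
[291 242  23  26 192] [301.9 254.8] onplane0 [ 446.5 -112.3] med [ 446.  -111.2    7.5] zmax [-1.8  7.5 11.3] [ 71.  96. 112.]
[254 252  11  12  97] [259.2 257.9] onplane0 [451.3  -5.7] med [449.5  -6.   42.9] zmax [-1.5 42.9 45.9] [ 60.  89. 113.]
[202 263  18  19 264] [210.8 271.9] onplane0 [431.5 117.4] med [431.4 115.5  15.1] zmax [-1.3 15.1 18. ] [133. 147. 147.]
[ 408  331  104   53 3471] [458.8 360.2] onplane0 [ 163.5 -442. ] med [ 188.8 -380.1   83.6] zmax [ 16.6  83.6 118. ] [123. 126. 128.]
```

View pics/topz.png

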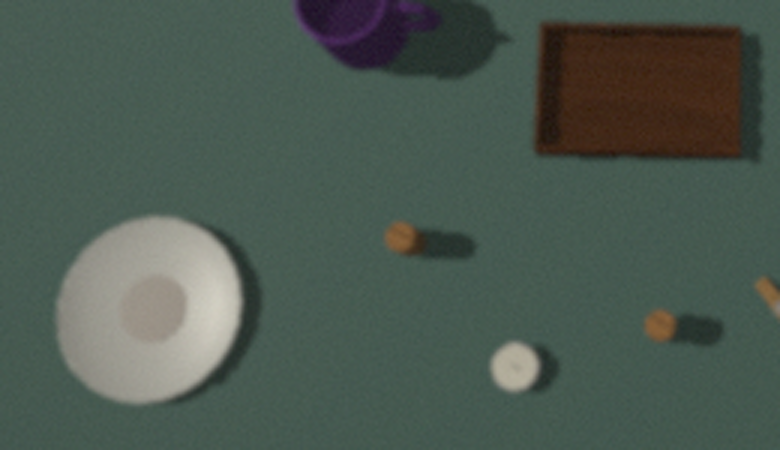

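```bash
python3 - <<'E'
from h import *
f=np.load('top0.npz');p,d=f['p'],f['d'];W=cloud(d,f)
fg=((p[...,2].astype(int)-p[...,1]>8)|(p.min(-1)>75)).astype(np.uint8);fg[:105]=0
n,l,s,c=cv2.connectedComponentsWithStats(fg)
for i,name,zp in [(5,'tag',0)]: pass
def comp(u,v): return l==l[int(v),int(u)]
for nm,uv,z in(('peg1',(330,211),10),('peg2',(302,255),10),('tray',(252,180),22),('tin',(405,213),18),('saucer',(88,252),13)):
    m=comp(*uv);v,u=np.nonzero(m)
    P=np.array([onplane(a,b,z,f)[:2] for a,b in zip(u,v)],np.float32)
    r=cv2.minAreaRect(P)
    e,V=np.linalg.eigh(np.cov(P.T));a=V[:,1]
    print(nm,'rect',np.round(r[0],1),np.round(r[1],1),round(r[2],1),'mean',P.mean(0).round(1),'pca yaw',np.degrees(np.arctan2(a[1],a[0])).round(1))
for nm,uv,z in(('corkB',(173,228),35),('corkA',(259,257),35),('tea',(210,271),8)):
    m=comp(*uv)&(W[...,2]>z);v,u=np.nonzero(m); (cu,cv_),r=cv2.minEnclosingCircle(np.c_[u,v].astype(np.float32))
    print(nm,m.sum(),W[m].mean(0).round(1),onplane(cu,cv_,{'t':16}.get(nm[0],44),f).round(1),r)
m=(W[...,2]>40)&(np.hypot(W[...,0]-745,W[...,1]-225)<60);print('purple',W[m][:,:2].mean(0),m.sum())
E
```

```text
peg1 rect [ 547.9 -196.1] [74.6 18.7] 33.7 mean [ 546.7 -197.8] pca yaw -144.6
peg2 rect [ 447.8 -109.5] [73.9 18.1] 32.7 mean [ 446.3 -111.1] pca yaw -147.0
tray rect [649.2 -11.7] [172.3 113.6] 83.2 mean [648.3 -12.1] pca yaw 81.4
tin rect [ 517.1 -399.4] [131.  138.1] 8.1 mean [ 516.  -399.6] pca yaw 98.1
saucer rect [514.5 412.2] [157.8 155.3] 40.9 mean [512.9 411.6] pca yaw -159.1
corkB 80 [544.2 193.1  43.1] [543.9 193.   44. ] 5.150101184844971
corkA 75 [449.9  -5.7  54.8] [450.3  -5.8  44. ] 4.808946132659912
tea 194 [432.4 114.7  15.8] [432.2 114.6  16. ] 7.826338291168213
purple [737.742774   220.99542894] 569
```

```bash
cat > plan.py <<'E'
import sys
from bench import arm
from scipy.spatial.transform import Rotation as Ro
import numpy as np
# usage: plan.py x y tcpz jawyaw   [repeat]
s=arm.read_state();R=Ro.from_quat(s['ee_rot']).as_matrix();p=np.array(s['position'])
jy=np.degrees(np.arctan2(R[1,1],R[0,1]))
print('t',round(s['clock'],2),'tcp',p.round(1),'jawyaw',round(jy%180,1),'tilt',np.degrees(np.arccos(-R[2,2])).round(2),'w',round(s['gripper_width'],1),'F',np.round(s['contact_force'],1),'j6',round(s['joints'][5],2),'j',np.round(s['joints'],2))
a=list(map(float,sys.argv[1:]))
for i in range(0,len(a)-3,4):
    x,y,z,w=a[i:i+4]
    d=R.T@(np.array([x,y,z])-p); sp=-((w-jy+90)%180-90)
    print('->',d.round(1),'spin',round(sp,1))
E
python3 plan.py 547 -197 270 124
```

```text
t 0.1 tcp [ 211.8 -587.8  403.7] jawyaw 109.8 tilt 0.12 w 85.7 F [ 0.  -0.2  1.1] j6 -0.26 j [-0.97  0.39  0.01 -0.   -1.19 -0.26]
-> [-447.8  253.9  134.2] spin -14.2
```

```bash
python3 -m jog '[[[-45,25,0,-2],[-100,56,0,-5],[-155,87,0,-8],[-205,115,0,-11],[-250,140,0,-14]]]' 40; python3 plan.py 547 -197 270 124
```

```text
clock: 0.72
position: [400.6, -369.6, 403.7]
ee_rot: [-0.292, 0.956, 0.001, -0.0]
contact_force: [0.9, -0.9, 0.8]
gripper_width: 40.0
t 0.72 tcp [ 400.6 -369.6  403.7] jawyaw 123.9 tilt 0.14 w 40.0 F [ 0.9 -0.9  0.8] j6 -0.53 j [-0.45  0.25 -0.19 -0.   -1.13 -0.53]
-> [-217.8   61.1  133.9] spin -0.1
```

```bash
python3 -m jog '[[[-45,13,28,0],[-95,26,56,0],[-145,40,85,0],[-190,53,115,0],[-218,61,134,0]]]'; python3 plan.py 547 -197 176 124; python3 - <<'E'
from h import *
from bench import arm
c=arm.camera_params('wrist');p,d=arm.get_image('wrist');cv2.imwrite('pics/w1.png',p);np.savez('w1.npz',p=p,d=d,**c)
E
```

```text
clock: 1.35
position: [548.0, -195.0, 267.9]
ee_rot: [-0.293, 0.956, 0.002, -0.001]
contact_force: [-0.6, -0.1, 0.3]
gripper_width: 40.0
t 1.35 tcp [ 548.  -195.   267.9] jawyaw 124.0 tilt 0.26 w 40.0 F [-0.6 -0.1  0.3] j6 -0.91 j [-0.06  0.44 -0.27 -0.   -0.86 -0.91]
-> [ 1.8 -1.5 91.9] spin 0.0
```

View pics/w1.png

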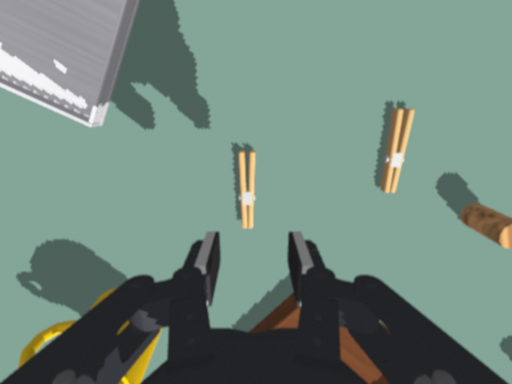

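The wrist view shows one peg at about (247,190), between the jaws and slightly rotated, and the other at (397,152).

```bash
cat > peg.py <<'E'
import sys
from h import *
f=np.load(sys.argv[1]);p=f['p'].astype(int);z=float(sys.argv[2])
m=((p[...,2]-p[...,0]>60)&(p[...,2]>130)).astype(np.uint8);m=cv2.morphologyEx(m,cv2.MORPH_CLOSE,np.ones((9,9)))
n,l,s,c=cv2.connectedComponentsWithStats(m)
for i in range(1,n):
    if s[i,4]<200: continue
    v,u=np.nonzero(l==i)
    P=np.array([onplane(a,b,z,f)[:2] for a,b in zip(u,v)],np.float32);r=cv2.minAreaRect(P)
    V=np.linalg.eigh(np.cov(P.T))[1][:,1]
    print(s[i],'rect',np.round(r[0],1),np.round(r[1],1),round(r[2],1),'yaw',np.degrees(np.arctan2(V[1],V[0])).round(1)%180, 'z',np.median(cloud(f['d'],f)[l==i][:,2]).round(1))
E
python3 peg.py w1.npz 10
```

```text
[ 384  109   30   84 1064] rect [ 444.3 -114.2] [70.9 14. ] 33.6 yaw 31.900000000000006 z 9.9
[239 151  16  77 913] rect [ 544.7 -201.8] [71.  12.9] 34.1 yaw 34.19999999999999 z 9.8
[499 223  13  26 255] rect [446.7  26.4] [27.5 11. ] 50.7 yaw 51.8 z 44.2
[ 19 321  55  46 590] rect [ 812.  -292.2] [14.8 96.9] 73.3 yaw 163.2 z 37.3
[120 328  42  56 627] rect [ 773.2 -183.2] [22.4 97.8] 87.7 yaw 2.9000000000000057 z 62.7
```

```bash
python3 plan.py 546 -199.5 176 124 | tail -1; python3 -m jog '[[[2,-5,30,0],[4,-5,60,0],[4,-5,80,0],[4,-5,91,0],[4,-5,91,0]]]'; python3 -m jog '[[[0,0,0,0],[0,0,0,0],[0,0,0,0],[0,0,0,0],[0,0,0,0]]]' 0;python3 plan.py 546 -199.5 176 124; python3 - <<'E'
from h import *
from bench import arm
p,d=arm.get_image('wrist');cv2.imwrite('pics/w2.png',p)
E
```

```text
-> [ 5.8 -3.9 89.6] spin 0.1
clock: 2.02
position: [548.0, -199.5, 174.1]
ee_rot: [-0.293, 0.956, 0.003, -0.003]
contact_force: [-0.7, 0.1, -0.0]
gripper_width: 40.0
clock: 2.65
position: [548.4, -199.6, 175.2]
ee_rot: [-0.294, 0.956, 0.002, -0.002]
contact_force: [-0.7, 0.1, 5.1]
gripper_width: 11.8
t 2.65 tcp [ 548.4 -199.6  175.2] jawyaw 124.1 tilt 0.35 w 11.8 F [-0.7  0.1  5.1] j6 -0.9 j [-0.07  0.57 -0.34 -0.   -0.66 -0.9 ]
-> [ 2.   1.4 -0.8] spin 0.1
```

View pics/w2.png

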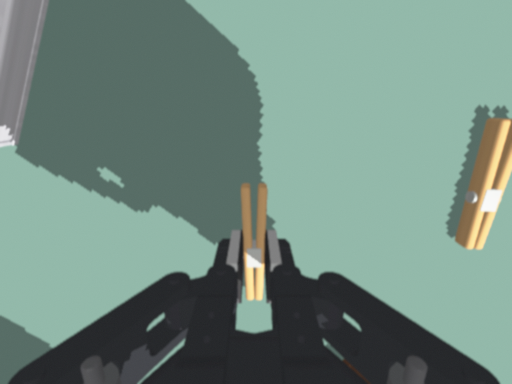

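The peg is between the jaws at (256,245), held near its spring. I'll lift it.

```bash
python3 -m jog '[[[0,0,-10,0],[0,0,-30,0],[0,0,-60,0],[0,0,-80,0],[0,0,-80,0]]]';python3 plan.py 644.5 -52 250 83;  python3 - <<'E'
from h import *
from bench import arm
c=arm.camera_params('wrist')
p,d=arm.get_image('wrist');cv2.imwrite('pics/w3.png',p);np.savez('w3.npz',p=p,d=d,**c)
W=cloud(d,c);print(W[190:290:10,248].round(1), arm.read_state()['position'])
# tray rim
E
```

```text
clock: 3.32
position: [549.2, -199.9, 257.1]
ee_rot: [-0.294, 0.956, 0.001, -0.0]
contact_force: [-1.1, -0.6, -0.4]
gripper_width: 11.8
t 3.33 tcp [ 549.2 -199.9  257.1] jawyaw 124.1 tilt 0.16 w 11.8 F [-1.1 -0.6 -0.4] j6 -0.9 j [-0.07  0.46 -0.28 -0.   -0.83 -0.9 ]
-> [-161.9   68.9    7.4] spin 41.1
[[ 519.1 -221.8   91.6]
 [ 524.  -218.6   90.9]
 [ 528.3 -215.6   92.1]
 [ 533.  -212.5   92.6]
 [ 538.4 -208.9   91.8]
 [ 543.4 -205.5   92. ]
 [ 548.2 -202.3   93.1]
 [ 553.8 -198.5   92.6]
 [ 560.1 -194.3   91.3]
 [ 565.3 -190.8   92.3]] [ 548.64676534 -199.76125523  255.65403126]
```

View pics/w3.png

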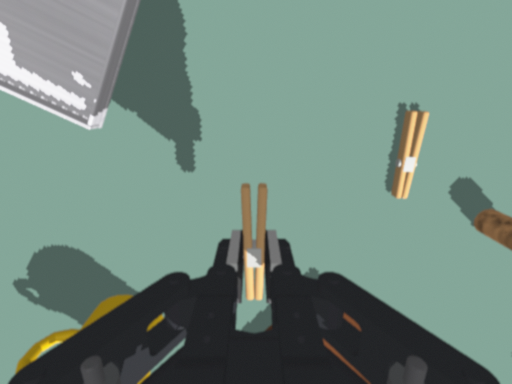

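```bash
python3 plan.py 651 -53 240 83|tail -1; python3 -m jog '[[[-33,14,0,8],[-66,28,0,16],[-100,42,3,25],[-134,56,8,33],[-168,71,15,41]]]'; python3 -m jog '[[[0,0,0,0],[0,0,0,0],[0,0,0,0],[0,0,0,0],[0,0,0,0]]]';python3 plan.py 651 -53 182 83;  python3 - <<'E'
from h import *
from bench import arm
c=arm.camera_params('wrist')
p,d=arm.get_image('wrist');cv2.imwrite('pics/w4.png',p);np.savez('w4.npz',p=p,d=d,**c)
E
```

```text
-> [-167.1   64.    15.7] spin 41.1
clock: 4.0
position: [648.0, -45.8, 239.0]
ee_rot: [0.063, 0.998, 0.001, -0.003]
contact_force: [-0.0, -0.2, 0.0]
gripper_width: 11.5
clock: 4.62
position: [647.8, -46.3, 239.3]
ee_rot: [0.063, 0.998, 0.001, -0.003]
contact_force: [0.1, -0.5, 0.1]
gripper_width: 11.5
t 4.62 tcp [647.8 -46.3 239.3] jawyaw 82.8 tilt 0.4 w 11.5 F [ 0.1 -0.5  0.1] j6 -1.87 j [ 0.18  0.57 -0.12 -0.01 -0.88 -1.87]
-> [-4.4 -6.4 57.3] spin -0.2
```

View pics/w4.png

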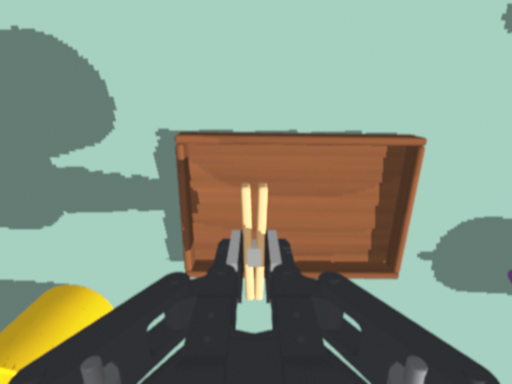

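The peg is held over the tray, whose rim corners are at about (177,135), (424,140), (402,278) and (187,277).

```bash
python3 - <<'E'
from h import *
f=np.load('w4.npz')
P=np.array([onplane(*q,22,f) for q in [(177,134),(424,139),(402,278),(187,277)]]);print(P.round(1),P.mean(0).round(1))
e=P[1]-P[0];print(np.linalg.norm(e),np.degrees(np.arctan2(e[1],e[0])))
for v in(184,299): print(onplane(255,v,75,f).round(1))
E
```

```text
[[ 579.6  -89.9   22. ]
 [ 604.1   78.    22. ]
 [ 716.2   67.9   22. ]
 [ 693.1 -106.    22. ]] [648.2 -12.5  22. ]
169.69162170054437 81.68283817099591
[605.8 -39.8  75. ]
[677.5 -48.7  75. ]
```

```bash
python3 plan.py 649.5 -53.6 182 82.5|tail -1; python3 -m jog '[[[-1,-4,10,0],[-3,-7,25,0],[-3,-7,40,0],[-3,-7,52,0],[-3,-7,56,0]]]'; python3 plan.py 649.5 -53.6 181 82.5
```

```text
-> [-2.9 -7.3 57.2] spin 0.3
clock: 5.3
position: [649.3, -53.3, 181.6]
ee_rot: [0.063, 0.998, 0.001, -0.004]
contact_force: [0.7, -0.6, 0.1]
gripper_width: 11.8
t 5.3 tcp [649.3 -53.3 181.6] jawyaw 82.8 tilt 0.52 w 11.8 F [ 0.7 -0.6  0.1] j6 -1.86 j [ 0.17  0.65 -0.16 -0.01 -0.77 -1.86]
-> [-0.3 -0.3  0.6] spin 0.3
```

Release, lift, and head toward the second peg (447,-111).

```bash
python3 -m jog '[[[0,0,0,0],[0,0,0,0],[0,0,0,0],[0,0,-1,0],[0,0,-3,0]]]' 32; python3 -m jog '[[[0,0,-15,0],[0,0,-40,0],[0,0,-75,0],[0,0,-85,0],[0,0,-85,0]]]'; python3 plan.py 446 -112.5 240 123;python3 - <<'E'
from h import *
from bench import arm
c=arm.camera_params('wrist')
p,d=arm.get_image('wrist');cv2.imwrite('pics/w5.png',p);np.savez('w5.npz',p=p,d=d,**c)
E
```

```text
clock: 5.92
position: [649.3, -53.3, 184.9]
ee_rot: [0.063, 0.998, 0.001, -0.004]
contact_force: [-0.1, -0.8, 0.6]
gripper_width: 32.0
clock: 6.55
position: [650.0, -53.5, 271.1]
ee_rot: [0.063, 0.998, 0.002, -0.003]
contact_force: [-0.2, 0.1, -1.6]
gripper_width: 32.1
t 6.55 tcp [650.  -53.5 271.1] jawyaw 82.8 tilt 0.41 w 32.1 F [-0.2  0.1 -1.6] j6 -1.86 j [ 0.16  0.54 -0.08 -0.01 -0.95 -1.86]
-> [194.8 -84.2  32.2] spin -40.2
```

View pics/w5.png

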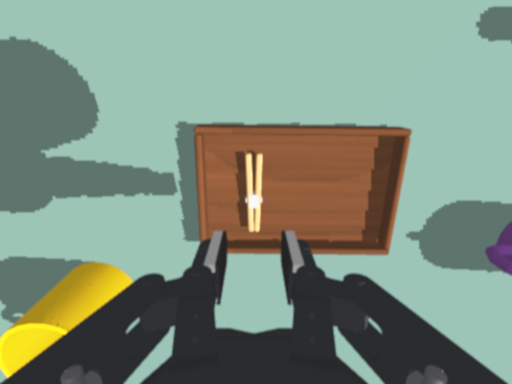

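The first peg (252,190) lies flat across the left half of the tray.

```bash
python3 plan.py 444.5 -114 240 122|tail -1; python3 -m jog '[[[30,-15,0,-8],[75,-35,0,-16],[120,-55,6,-24],[165,-73,15,-32],[196,-85,25,-39]]]' 40; python3 plan.py 444.5 -114 176 122;python3 - <<'E'
from h import *
from bench import arm
c=arm.camera_params('wrist')
p,d=arm.get_image('wrist');cv2.imwrite('pics/w6.png',p);np.savez('w6.npz',p=p,d=d,**c)
E
python3 peg.py w6.npz 10
```

```text
-> [195.7 -85.8  31.3] spin -39.2
clock: 7.22
position: [441.6, -113.7, 245.0]
ee_rot: [-0.275, 0.961, 0.003, -0.005]
contact_force: [1.2, 0.3, -0.2]
gripper_width: 40.2
t 7.22 tcp [ 441.6 -113.7  245. ] jawyaw 122.0 tilt 0.72 w 40.2 F [ 1.2  0.3 -0.2] j6 -1.11 j [ 0.1   0.3  -0.6  -0.01 -0.68 -1.11]
-> [-3.  -2.4 69. ] spin -0.0
[ 238  168   18   83 1061] rect [ 444.2 -114.6] [72.2 13.4] 32.1 yaw 32.19999999999999 z 9.8
[  0 349  30  35 555] rect [ 710.9 -234.4] [25.2 52.3] 75.6 yaw 174.9 z 11.3
```

View pics/w6.png

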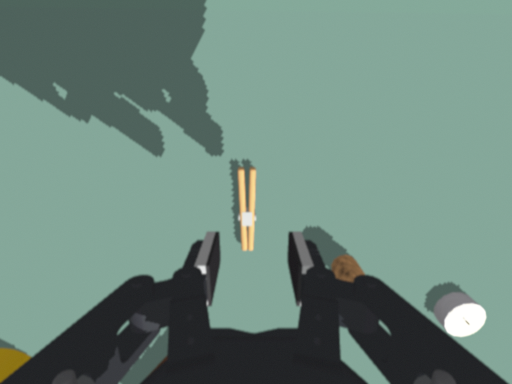

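Second peg at (247,208) between the open jaws; wrist measurement (444,-114.6) confirms.

```bash
python3 -m jog '[[[-3,-3,20,0],[-3,-4,40,0],[-3,-4,57,0],[-3,-4,68,0],[-3,-4,68,0]]]'; python3 -m jog '[[[0,0,0,0],[0,0,0,0],[0,0,0,0],[0,0,0,0],[0,0,0,0]]]' 0;python3 plan.py ; python3 -m jog '[[[0,0,-10,0],[0,0,-30,0],[0,0,-60,0],[0,0,-80,0],[0,0,-80,0]]]';python3 plan.py 660 27 256 82.5; python3 - <<'E'
from h import *
from bench import arm
c=arm.camera_params('wrist')
p,d=arm.get_image('wrist');cv2.imwrite('pics/w7.png',p);np.savez('w7.npz',p=p,d=d,**c)
W=cloud(d,c);print(W[190:290:20,248].round(1))
E
```

```text
clock: 7.9
position: [440.2, -115.9, 174.2]
ee_rot: [-0.275, 0.961, 0.005, -0.01]
contact_force: [0.2, 0.3, -0.2]
gripper_width: 40.1
clock: 8.52
position: [440.4, -115.8, 174.8]
ee_rot: [-0.275, 0.961, 0.005, -0.01]
contact_force: [0.3, 1.2, 6.8]
gripper_width: 12.2
t 8.53 tcp [ 440.4 -115.8  174.8] jawyaw 122.0 tilt 1.27 w 12.2 F [0.3 1.2 6.8] j6 -1.1 j [ 0.1   0.43 -0.66 -0.01 -0.5  -1.1 ]
clock: 9.15
position: [442.5, -116.1, 256.4]
ee_rot: [-0.275, 0.961, 0.005, -0.008]
contact_force: [0.1, 0.7, -0.0]
gripper_width: 11.7
t 9.15 tcp [ 442.5 -116.1  256.4] jawyaw 122.0 tilt 1.03 w 11.7 F [ 0.1  0.7 -0. ] j6 -1.1 j [ 0.1   0.28 -0.58 -0.01 -0.72 -1.1 ]
-> [-260.3    6.2   -2.8] spin 39.5
[[ 433.5 -122.2    0.9]
 [ 418.  -131.1   92.6]
 [ 428.6 -124.6   91.3]
 [ 439.2 -118.    91.3]
 [ 450.  -111.3   92. ]]
```

View pics/w7.png

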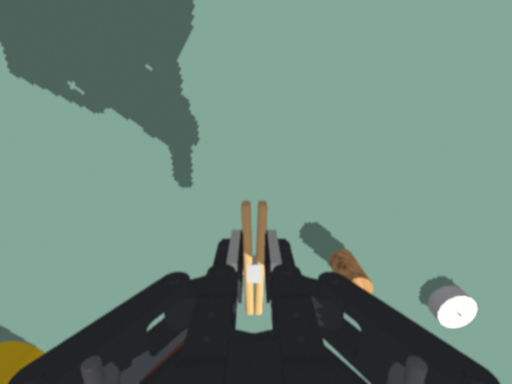

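```bash
python3 plan.py 650 28 245 82.5|tail -1; python3 -m jog '[[[-50,2,-2,8],[-100,4,-2,16],[-150,5,-1,24],[-200,6,3,32],[-252,8,7,39.5]]]'; python3 -m jog '[[[0,0,0,0],[0,0,0,0],[0,0,0,0],[0,0,0,0],[0,0,0,0]]]';python3 plan.py 650 28 182 82.5;  python3 - <<'E'
from h import *
from bench import arm
c=arm.camera_params('wrist')
p,d=arm.get_image('wrist');cv2.imwrite('pics/w8.png',p);np.savez('w8.npz',p=p,d=d,**c)
for v in(201,314): print(onplane(255,v,80,c).round(1))
E
```

```text
-> [-252.9   12.     6.7] spin 39.5
clock: 9.82
position: [652.2, 24.9, 242.6]
ee_rot: [0.068, 0.998, 0.001, -0.012]
contact_force: [-0.3, -0.2, 0.2]
gripper_width: 11.7
clock: 10.45
position: [651.8, 24.5, 243.2]
ee_rot: [0.068, 0.998, 0.001, -0.011]
contact_force: [-1.0, -0.2, -0.0]
gripper_width: 11.8
t 10.45 tcp [651.8  24.5 243.2] jawyaw 82.2 tilt 1.32 w 11.8 F [-1.  -0.2 -0. ] j6 -1.98 j [ 0.28  0.58 -0.1  -0.01 -0.91 -1.98]
-> [ 0.9  3.2 61.2] spin -0.3
[616.3  30.2  80. ]
[688.2  20.5  80. ]
```

View pics/w8.png

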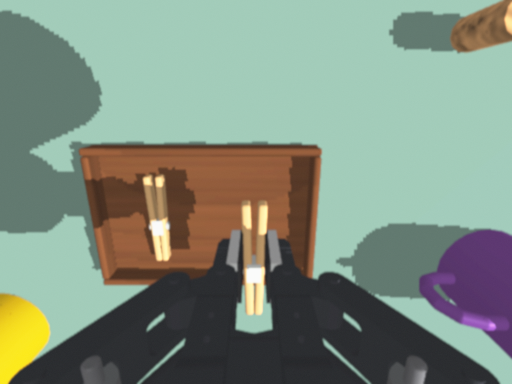

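Second peg is over the tray's right half at (255,258), the first lies at (158,218).

```bash
python3 plan.py 653.5 27 182 82.5|tail -1; python3 -m jog '[[[-1,2,15,0],[-3,2,30,0],[-3,2,45,0],[-3,2,57,0],[-3,2,61,0]]]'; python3 plan.py 653.5 27 182 82.5; python3 -m jog '[[[0,0,0,0],[0,0,0,0],[0,0,0,0],[0,0,-1,0],[0,0,-3,0]]]' 32; python3 -m jog '[[[0,0,-15,0],[0,0,-40,0],[0,0,-75,0],[0,0,-100,0],[0,0,-100,0]]]';python3 plan.py 450 -6 280 101;python3 - <<'E'
from h import *
from bench import arm
c=arm.camera_params('wrist')
p,d=arm.get_image('wrist');cv2.imwrite('pics/w9.png',p);np.savez('w9.npz',p=p,d=d,**c)
E
python3 peg.py w9.npz 16
```

```text
-> [-2.6  2.6 61.1] spin -0.3
clock: 11.12
position: [653.3, 26.3, 180.8]
ee_rot: [0.068, 0.998, 0.001, -0.013]
contact_force: [-5.9, 1.5, 11.2]
gripper_width: 12.0
t 11.12 tcp [653.3  26.3 180.8] jawyaw 82.2 tilt 1.5 w 12.0 F [-5.9  1.5 11.2] j6 -1.98 j [ 0.29  0.66 -0.14 -0.01 -0.8  -1.98]
-> [-0.1  0.8 -1.2] spin -0.3
clock: 11.75
position: [653.4, 26.3, 184.0]
ee_rot: [0.068, 0.998, 0.001, -0.013]
contact_force: [0.6, 0.1, -0.4]
gripper_width: 31.8
clock: 12.38
position: [656.6, 26.0, 287.9]
ee_rot: [0.068, 0.998, 0.002, -0.01]
contact_force: [0.7, 0.2, -0.1]
gripper_width: 31.8
t 12.38 tcp [656.6  26.  287.9] jawyaw 82.2 tilt 1.12 w 31.8 F [ 0.7  0.2 -0.1] j6 -1.98 j [ 0.28  0.54 -0.05 -0.01 -1.   -1.98]
-> [200.2 -59.8  11.7] spin -18.8
[ 417    7   65   47 1585] rect [539.8 201. ] [25.9 48.3] 17.9 yaw 101.6 z 43.7
[  107   135   199   116 15689] rect [649.5 -14.6] [176.8 114.5] 82.2 yaw 87.1 z 6.5
[   0  262   75  122 5845] rect [ 780. -237.] [ 76.7 183.4] 66.8 yaw 141.7 z 45.6
```

View pics/w9.png

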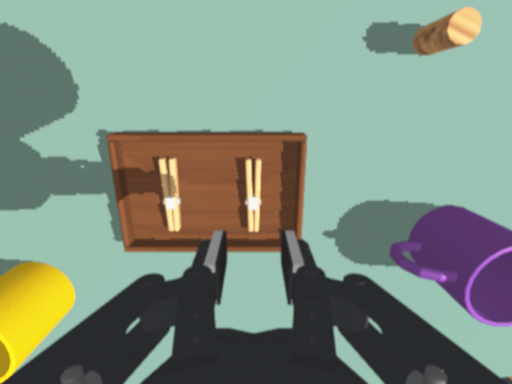

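Both pegs, at (170,194) and (253,194), lie flat and apart in the tray. Next is cork A.

```bash
python3 -m jog '[[[35,-10,0,-3],[85,-25,0,-6],[135,-40,5,-9],[180,-52,10,-13],[200,-57,18,-16]]]' 50; python3 plan.py 450 -6 186 98;python3 - <<'E'
from h import *
from bench import arm
c=arm.camera_params('wrist')
p,d=arm.get_image('wrist');cv2.imwrite('pics/w10.png',p);np.savez('w10.npz',p=p,d=d,**c)
W=cloud(d,c);m=(W[...,2]>38)&(W[...,2]<48)&(np.hypot(W[...,0]-450,W[...,1]+6)<30);w=W[m]
print(m.sum(),w.mean(0).round(1),cv2.minEnclosingCircle(w[:,:2].astype(np.float32)))
E
```

```text
clock: 13.05
position: [446.8, -4.0, 271.7]
ee_rot: [-0.072, 0.997, 0.003, -0.012]
contact_force: [0.7, 0.1, -0.2]
gripper_width: 50.0
t 13.05 tcp [446.8  -4.  271.7] jawyaw 98.2 tilt 1.47 w 50.0 F [ 0.7  0.1 -0.2] j6 -1.77 j [ 0.35  0.25 -0.58 -0.02 -0.77 -1.77]
-> [-5.  -3.1 85.6] spin 0.2
691 [445.1  -9.1  43.9] ((445.9646911621094, -8.763272285461426), 12.141507148742676)
```

View pics/w10.png

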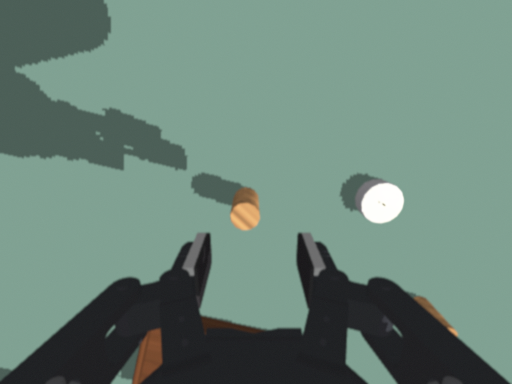

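Cork A's top is at (245,216); the wrist depth puts it at (446,-8.8) with radius 12.1 mm, a few mm off the top camera, so I use a blend that allows for the tool tilt.

```bash
python3 plan.py 450.5 -8.6 186 98|tail -1; python3 -m jog '[[[-4,-5,20,0],[-6,-6,45,0],[-6,-6,65,0],[-6,-6,80,0],[-6,-6,85,0]]]'; python3 -m jog '[[[0,0,0,0],[0,0,0,0],[0,0,0,0],[0,0,0,0],[0,0,0,0]]]' 10;python3 plan.py; python3 - <<'E'
from h import *
from bench import arm
p,d=arm.get_image('wrist');cv2.imwrite('pics/w11.png',p)
E
```

```text
-> [-7.5 -5.6 84.4] spin 0.2
clock: 13.72
position: [449.0, -9.3, 184.1]
ee_rot: [-0.072, 0.997, 0.002, -0.016]
contact_force: [1.1, -0.8, -0.0]
gripper_width: 50.3
clock: 14.35
position: [449.1, -9.2, 184.4]
ee_rot: [-0.072, 0.997, 0.002, -0.016]
contact_force: [-0.2, -0.5, 0.7]
gripper_width: 21.8
t 14.35 tcp [449.1  -9.2 184.4] jawyaw 98.2 tilt 1.83 w 21.8 F [-0.2 -0.5  0.7] j6 -1.74 j [ 0.34  0.41 -0.66 -0.03 -0.54 -1.74]
```

View pics/w11.png

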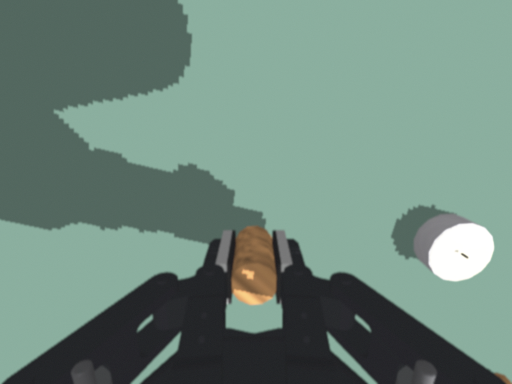

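Cork A is between the pads at (254,265). I'll lift it and carry it to the tin.

```bash
python3 -m jog '[[[0,0,-10,0],[0,0,-35,0],[0,0,-65,0],[0,-5,-80,0],[0,-25,-82,0]]]'; python3 plan.py 490 -404 265 98
```

```text
clock: 15.02
position: [455.7, -33.9, 268.3]
ee_rot: [-0.073, 0.997, 0.003, -0.014]
contact_force: [-0.1, -0.0, -0.2]
gripper_width: 21.8
t 15.03 tcp [455.7 -33.9 268.3] jawyaw 98.3 tilt 1.6 w 21.8 F [-0.1 -0.  -0.2] j6 -1.69 j [ 0.28  0.27 -0.56 -0.02 -0.77 -1.69]
-> [  19.6 -371.2    1. ] spin 0.3
```

```bash
python3 -m jog '[[[2,-50,0,0],[5,-110,0,0],[8,-170,0,0],[11,-230,0,0],[13,-275,0,0]]]'; python3 plan.py 490 -404 265 98
```

```text
clock: 15.65
position: [482.4, -310.3, 267.2]
ee_rot: [-0.072, 0.997, 0.003, -0.013]
contact_force: [0.5, 0.6, -0.5]
gripper_width: 21.5
t 15.65 tcp [ 482.4 -310.3  267.2] jawyaw 98.2 tilt 1.57 w 21.5 F [ 0.5  0.6 -0.5] j6 -1.14 j [-0.29  0.44 -0.29  0.01 -0.87 -1.14]
-> [  5.9 -93.8   1.7] spin 0.2
```

```bash
python3 -m jog '[[[2,-40,0,0],[5,-75,0,0],[8,-95,0,0],[8,-97,0,0],[8,-97,0,0]]]'; python3 plan.py 490 -404 189 98; python3 - <<'E'
from h import *
from bench import arm
c=arm.camera_params('wrist')
p,d=arm.get_image('wrist');cv2.imwrite('pics/w12.png',p);np.savez('w12.npz',p=p,d=d,**c)
E
```

```text
clock: 16.27
position: [488.3, -406.7, 266.8]
ee_rot: [-0.072, 0.997, 0.003, -0.014]
contact_force: [0.2, 0.4, -0.9]
gripper_width: 21.4
t 16.27 tcp [ 488.3 -406.7  266.8] jawyaw 98.3 tilt 1.59 w 21.4 F [ 0.2  0.4 -0.9] j6 -0.99 j [-0.44  0.53 -0.13  0.01 -0.94 -0.99]
-> [-4.2  1.9 77.7] spin 0.3
```

View pics/w12.png

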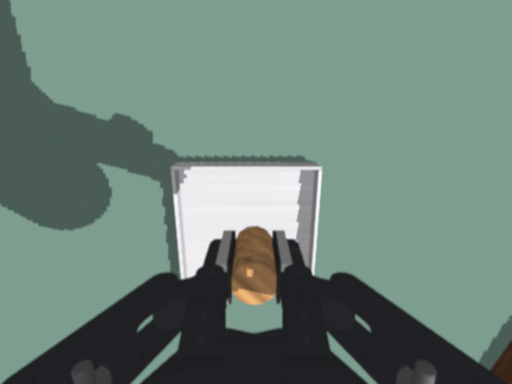

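The cork is over the tin, whose near rim runs from (171,163) to (322,163).

```bash
python3 - <<'E'
from h import *
f=np.load('w12.npz')
P=[onplane(u,163,18,f) for u in(172,321)];e=P[1]-P[0];print(P,np.linalg.norm(e),np.degrees(np.arctan2(e[1],e[0])))
n=np.array([e[1],-e[0]])/np.linalg.norm(e[:2]);print('centre',(P[0]+P[1])[:2]/2+63*n)
for v,z in((237,100),(290,130)): print(onplane(255,v,z,f))
E
```

```text
[array([ 457.92063343, -476.8265208 ,   18.        ]), array([ 440.26669894, -354.76848931,   18.        ])] 123.32811704440839 98.22993654248269
centre [ 511.44486531 -406.77930305]
[ 474.35758622 -406.15267433  100.        ]
[ 486.82696589 -404.70077454  130.        ]
```

```bash
python3 plan.py 487 -410 188.5 98|tail -1; python3 -m jog '[[[-1,-2,20,0],[-2,-3,45,0],[-3,-4,65,0],[-4,-4,74,0],[-4,-4,78,0]]]'; python3 plan.py 487 -410 188.5 98
```

```text
-> [-0.2 -3.9 78.3] spin 0.3
clock: 16.95
position: [491.2, -409.0, 188.8]
ee_rot: [-0.073, 0.997, 0.003, -0.014]
contact_force: [-0.2, 0.2, 0.3]
gripper_width: 21.9
t 16.95 tcp [ 491.2 -409.   188.8] jawyaw 98.4 tilt 1.59 w 21.9 F [-0.2  0.2  0.3] j6 -0.99 j [-0.44  0.63 -0.19  0.01 -0.78 -0.99]
-> [ 4.2 -0.4  0.4] spin 0.4
```

```bash
python3 -m jog '[[[2,0,0,0],[4,0,0,0],[4,0,0.5,0],[4,0,1,0],[4,0,1,0]]]'; python3 -m jog '[[[0,0,0,0],[0,0,0,0],[0,0,0,0],[0,0,0,0],[0,0,0,0]]]' 42; python3 -m jog '[[[0,0,-20,0],[0,0,-45,0],[0,0,-75,0],[0,0,-100,0],[0,0,-100,0]]]';python3 plan.py 544 193 285 98;python3 - <<'E'
from h import *
from bench import arm
c=arm.camera_params('wrist')
p,d=arm.get_image('wrist');cv2.imwrite('pics/w13.png',p);np.savez('w13.npz',p=p,d=d,**c)
W=cloud(d,c);m=(W[...,2]>42)&(W[...,2]<52)&(np.hypot(W[...,0]-485,W[...,1]+408)<40);w=W[m]
print(m.sum(),w.mean(0).round(1),cv2.minEnclosingCircle(w[:,:2].astype(np.float32)))
E
```

```text
clock: 17.58
position: [487.1, -409.6, 187.9]
ee_rot: [-0.073, 0.997, 0.003, -0.014]
contact_force: [-0.1, 0.1, 0.4]
gripper_width: 21.4
clock: 18.2
position: [487.2, -409.6, 187.9]
ee_rot: [-0.073, 0.997, 0.003, -0.014]
contact_force: [-0.6, 0.5, -0.0]
gripper_width: 42.3
clock: 18.82
position: [490.4, -410.2, 290.4]
ee_rot: [-0.073, 0.997, 0.001, -0.011]
contact_force: [0.4, 0.8, -0.9]
gripper_width: 41.8
t 18.82 tcp [ 490.4 -410.2  290.4] jawyaw 98.4 tilt 1.31 w 41.8 F [ 0.4  0.8 -0.9] j6 -0.99 j [-0.44  0.51 -0.1   0.01 -0.98 -0.99]
-> [-141.1  588.9    4.7] spin 0.4
605 [ 483.9 -408.2   47. ] ((484.6895751953125, -408.1325378417969), 11.971275329589844)
```

View pics/w13.png

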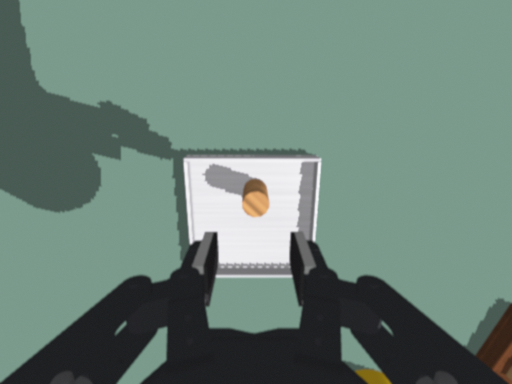

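Cork A stands in the tin (255,198), top at z=47 as it must be.

```bash
python3 - <<'E'
from h import *
f=np.load('w13.npz')
P=np.array([onplane(*q,18,f) for q in [(184,156),(321,156),(316,277),(191,276)]]);print(P.round(1),P.mean(0).round(1))
E
python3 -m jog '[[[-8,50,0,0],[-22,110,0,0],[-36,170,0,0],[-50,230,0,0],[-63,290,0,0]]]' 50; python3 plan.py 542 191 285 98
```

```text
[[ 459.  -477.1   18. ]
 [ 440.9 -353.9   18. ]
 [ 566.7 -331.1   18. ]
 [ 584.2 -460.7   18. ]] [ 512.7 -405.7   18. ]
clock: 19.5
position: [509.6, -111.9, 287.7]
ee_rot: [-0.073, 0.997, 0.002, -0.014]
contact_force: [1.5, 0.8, 0.2]
gripper_width: 49.8
t 19.5 tcp [ 509.6 -111.9  287.7] jawyaw 98.3 tilt 1.61 w 49.8 F [1.5 0.8 0.2] j6 -1.51 j [ 0.09  0.34 -0.39 -0.01 -0.87 -1.51]
-> [-76.1 295.    2.7] spin 0.3
```

```bash
python3 -m jog '[[[-14,58,0,0],[-30,118,0,0],[-46,178,0,0],[-61,237,0,0],[-74,288,0,0]]]' 50; python3 plan.py 545 191 186 98;python3 - <<'E'
from h import *
from bench import arm
c=arm.camera_params('wrist')
p,d=arm.get_image('wrist');cv2.imwrite('pics/w14.png',p);np.savez('w14.npz',p=p,d=d,**c)
W=cloud(d,c);m=(W[...,2]>38)&(W[...,2]<48)&(np.hypot(W[...,0]-542,W[...,1]-191)<30);w=W[m]
print(m.sum(),w.mean(0).round(1),cv2.minEnclosingCircle(w[:,:2].astype(np.float32)))
E
```

```text
clock: 20.12
position: [540.5, 185.9, 286.2]
ee_rot: [-0.073, 0.997, 0.002, -0.015]
contact_force: [0.5, 0.1, -0.2]
gripper_width: 50.3
t 20.12 tcp [540.5 185.9 286.2] jawyaw 98.4 tilt 1.73 w 50.3 F [ 0.5  0.1 -0.2] j6 -2.02 j [ 0.61  0.41 -0.27 -0.02 -0.92 -2.02]
-> [ -8.1   3.8 100.1] spin 0.4
610 [539.3 191.1  43.9] ((540.5103759765625, 191.217529296875), 12.108270645141602)
```

View pics/w14.png

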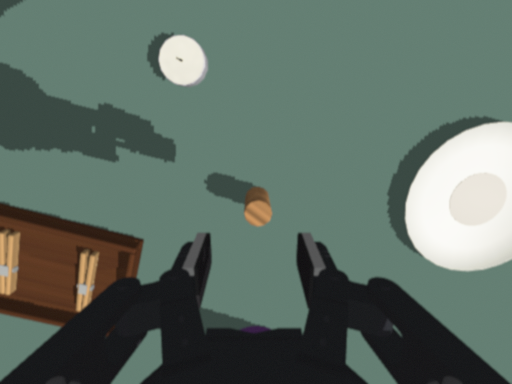

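Cork B's top is at (258,213), measured at (540.5,191.2).

```bash
python3 plan.py 545.5 191.5 186 98|tail -1; python3 -m jog '[[[-4,2,25,0],[-7,4,50,0],[-8,4,75,0],[-8,4,92,0],[-8,4,99,0]]]'; python3 -m jog '[[[0,0,0,0],[0,0,0,0],[0,0,0,0],[0,0,0,0],[0,0,0,0]]]' 10;python3 plan.py; python3 -m jog '[[[0,0,-10,0],[0,0,-35,0],[0,0,-65,0],[0,-5,-80,0],[0,-25,-84,0]]]'; python3 plan.py 548 -399 270 98; python3 - <<'E'
from h import *
from bench import arm
p,d=arm.get_image('wrist');cv2.imwrite('pics/w15.png',p)
E
```

```text
-> [ -6.4  -0.6 100.3] spin 0.6
clock: 20.8
position: [546.0, 195.9, 185.7]
ee_rot: [-0.075, 0.997, 0.002, -0.014]
contact_force: [-0.2, 0.4, -0.2]
gripper_width: 50.2
clock: 21.42
position: [546.1, 196.0, 186.1]
ee_rot: [-0.075, 0.997, 0.002, -0.014]
contact_force: [-0.1, -0.7, 2.2]
gripper_width: 21.4
t 21.43 tcp [546.1 196.  186.1] jawyaw 98.6 tilt 1.62 w 21.4 F [-0.1 -0.7  2.2] j6 -2.02 j [ 0.62  0.56 -0.33 -0.03 -0.7  -2.02]
clock: 22.05
position: [552.3, 170.9, 271.0]
ee_rot: [-0.076, 0.997, 0.003, -0.013]
contact_force: [-0.2, -0.4, -0.3]
gripper_width: 21.6
t 22.05 tcp [552.3 170.9 271. ] jawyaw 98.7 tilt 1.53 w 21.6 F [-0.2 -0.4 -0.3] j6 -1.98 j [ 0.58  0.44 -0.27 -0.02 -0.88 -1.98]
-> [  90.7 -562.6   -1.1] spin 0.7
```

View pics/w15.png

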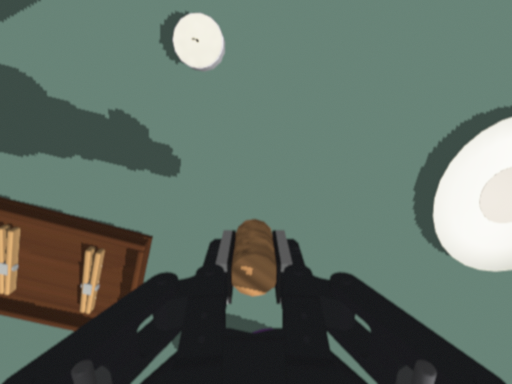

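Cork B is held at (255,258).

```bash
python3 -m jog '[[[9,-55,0,0],[18,-115,0,0],[27,-175,0,0],[36,-235,0,0],[45,-290,0,0]]]'; python3 plan.py 547.5 -400.5 270 98.2
```

```text
clock: 22.72
position: [549.7, -128.1, 268.5]
ee_rot: [-0.074, 0.997, 0.002, -0.015]
contact_force: [1.2, 0.0, -0.6]
gripper_width: 21.3
t 22.73 tcp [ 549.7 -128.1  268.5] jawyaw 98.5 tilt 1.8 w 21.3 F [ 1.2  0.  -0.6] j6 -1.48 j [ 0.06  0.42 -0.31 -0.01 -0.87 -1.48]
-> [  42.4 -269.1   -2.1] spin 0.3
```

```bash
python3 -m jog '[[[9,-55,0,0],[18,-115,0,0],[27,-175,0,0],[36,-235,0,0],[42,-269,-2,0]]]'; python3 -m jog '[[[0,0,0,0],[0,0,0,0],[0,0,0,0],[0,0,0,0],[0,0,0,0]]]'; python3 plan.py 547.5 -400.5 189.5 98.2; python3 - <<'E'
from h import *
from bench import arm
c=arm.camera_params('wrist')
p,d=arm.get_image('wrist');cv2.imwrite('pics/w16.png',p);np.savez('w16.npz',p=p,d=d,**c)
W=cloud(d,c);m=(W[...,2]>42)&(W[...,2]<52)&(np.hypot(W[...,0]-485,W[...,1]+408)<40);w=W[m]
print(m.sum(),w.mean(0).round(1),cv2.minEnclosingCircle(w[:,:2].astype(np.float32)))
E
```

```text
clock: 23.35
position: [546.0, -404.0, 267.6]
ee_rot: [-0.072, 0.997, 0.003, -0.017]
contact_force: [-0.2, -0.1, 0.3]
gripper_width: 21.5
clock: 23.98
position: [546.3, -403.2, 267.9]
ee_rot: [-0.073, 0.997, 0.003, -0.017]
contact_force: [-0.8, 0.2, -0.0]
gripper_width: 21.5
t 23.98 tcp [ 546.3 -403.2  267.9] jawyaw 98.3 tilt 1.97 w 21.5 F [-0.8  0.2 -0. ] j6 -1.04 j [-0.4   0.59 -0.01  0.01 -1.   -1.04]
-> [-4.2  1.8 78.4] spin 0.1
868 [ 484.6 -408.2   47.3] ((484.8753356933594, -408.0589599609375), 11.86142349243164)
```

View pics/w16.png

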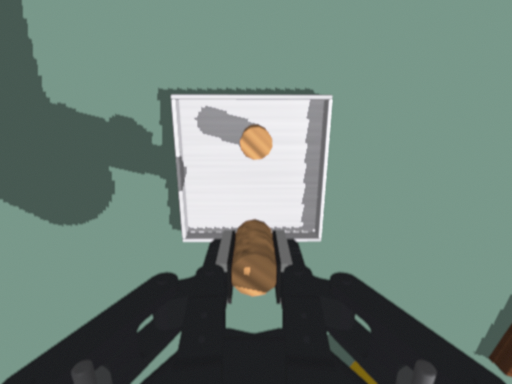

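Cork A is at (256,142), and cork B hangs at (255,258) over the other half of the tin.

```bash
python3 -m jog '[[[-1,0,20,0],[-2,1,45,0],[-3,2,65,0],[-4,2,74,0],[-4,2,78,0]]]'; python3 plan.py 547.5 -400.5 189 98.2
```

```text
clock: 24.65
position: [547.5, -400.4, 189.7]
ee_rot: [-0.073, 0.997, 0.003, -0.017]
contact_force: [0.4, 0.3, -0.1]
gripper_width: 21.6
t 24.65 tcp [ 547.5 -400.4  189.7] jawyaw 98.3 tilt 1.97 w 21.6 F [ 0.4  0.3 -0.1] j6 -1.04 j [-0.39  0.68 -0.08  0.01 -0.85 -1.04]
-> [-0.  -0.1  0.7] spin 0.1
```

```bash
python3 -m jog '[[[0,0,0.5,0],[0,0,0.7,0],[0,0,0.7,0],[0,0,0.7,0],[0,0,0.7,0]]]'; python3 -m jog '[[[0,0,0,0],[0,0,0,0],[0,0,0,0],[0,0,0,0],[0,0,0,0]]]' 42; python3 -m jog '[[[0,0,-20,0],[0,0,-45,0],[0,0,-75,0],[0,0,-100,0],[0,0,-100,0]]]';python3 plan.py 432 114 280 98;python3 - <<'E'
from h import *
from bench import arm
c=arm.camera_params('wrist')
p,d=arm.get_image('wrist');cv2.imwrite('pics/w17.png',p);np.savez('w17.npz',p=p,d=d,**c)
W=cloud(d,c)
for x,y in((485,-408),(543,-400)):
    m=(W[...,2]>42)&(W[...,2]<52)&(np.hypot(W[...,0]-x,W[...,1]-y)<25);w=W[m]
    print(m.sum(),w.mean(0).round(1),cv2.minEnclosingCircle(w[:,:2].astype(np.float32)))
E
```

```text
clock: 25.28
position: [547.5, -400.4, 189.2]
ee_rot: [-0.073, 0.997, 0.003, -0.017]
contact_force: [0.8, 0.0, 0.5]
gripper_width: 21.3
clock: 25.9
position: [547.5, -400.4, 189.2]
ee_rot: [-0.073, 0.997, 0.003, -0.017]
contact_force: [-0.1, 0.0, -0.0]
gripper_width: 42.0
clock: 26.52
position: [551.4, -401.1, 291.8]
ee_rot: [-0.073, 0.997, 0.002, -0.014]
contact_force: [-0.0, -0.5, 0.6]
gripper_width: 42.1
t 26.52 tcp [ 551.4 -401.1  291.8] jawyaw 98.4 tilt 1.67 w 42.1 F [-0.  -0.5  0.6] j6 -1.04 j [-0.39  0.57  0.02  0.01 -1.05 -1.04]
-> [ 42.8 526.9  16. ] spin 0.4
710 [ 484.7 -408.2   47.2] ((484.81329345703125, -408.09979248046875), 11.838347434997559)
603 [ 539.2 -399.6   47.1] ((539.7213134765625, -399.3510437011719), 11.804868698120117)
```

View pics/w17.png

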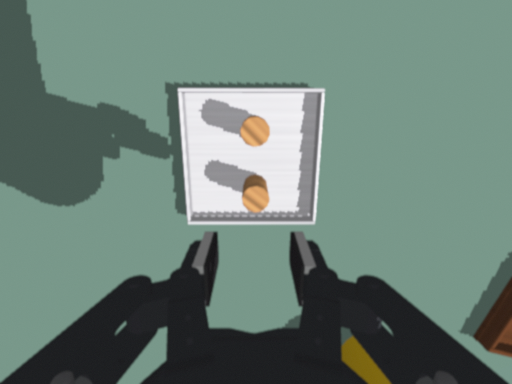

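Both corks stand in the tin, at (255,131) and (256,196). Next is the tealight.

```bash
python3 -m jog '[[[5,52,0,0],[10,112,0,0],[15,172,0,0],[20,232,0,0],[24,285,0,0]]]' 62; python3 plan.py 431 113 280 98
```

```text
clock: 27.2
position: [484.6, -120.5, 291.7]
ee_rot: [-0.073, 0.997, 0.003, -0.017]
contact_force: [0.9, 1.4, 0.3]
gripper_width: 62.1
t 27.2 tcp [ 484.6 -120.5  291.7] jawyaw 98.3 tilt 1.99 w 62.1 F [0.9 1.4 0.3] j6 -1.5 j [ 0.08  0.3  -0.44 -0.01 -0.87 -1.5 ]
-> [ 18.7 238.7  14.4] spin 0.3
```

```bash
python3 -m jog '[[[4,55,2,0],[9,115,4,0],[14,175,8,0],[19,230,12,0],[19,239,16,0]]]'; python3 plan.py 431 113 178 98;python3 - <<'E'
from h import *
from bench import arm
c=arm.camera_params('wrist')
p,d=arm.get_image('wrist');cv2.imwrite('pics/w18.png',p);np.savez('w18.npz',p=p,d=d,**c)
W=cloud(d,c);m=(W[...,2]>12)&(W[...,2]<26)&(np.hypot(W[...,0]-431,W[...,1]-113)<35);w=W[m]
print(m.sum(),w.mean(0).round(1),cv2.minEnclosingCircle(w[:,:2].astype(np.float32)))
E
```

```text
clock: 27.82
position: [429.6, 115.7, 277.6]
ee_rot: [-0.075, 0.997, 0.003, -0.018]
contact_force: [0.2, -0.7, -0.5]
gripper_width: 62.2
t 27.82 tcp [429.6 115.7 277.6] jawyaw 98.6 tilt 2.06 w 62.2 F [ 0.2 -0.7 -0.5] j6 -2.02 j [ 0.62  0.24 -0.57 -0.03 -0.79 -2.02]
-> [-4.5 -3.6 99.4] spin 0.6
1271 [427.  111.8  16.5] ((427.8529052734375, 111.9755630493164), 19.018625259399414)
```

View pics/w18.png

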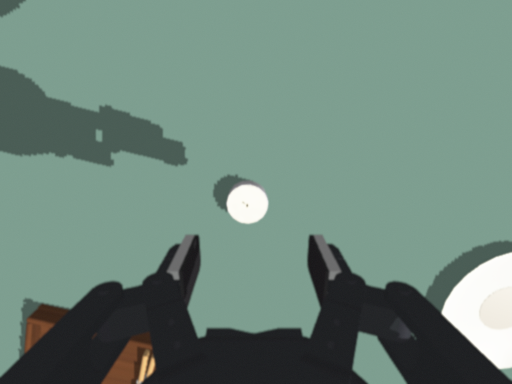

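Tealight at (247,203), measured (427.9,112.0), radius 19.0 mm, as expected.

```bash
python3 plan.py 434.5 112.3 176 98.6|tail -1; python3 -m jog '[[[-3,-3,25,0],[-6,-4,50,0],[-8,-5,75,0],[-8,-5,92,0],[-8,-5,101,0]]]'; python3 plan.py 434.5 112.3 176 98.6;python3 -m jog '[[[0,0,0,0],[0,0,0,0],[0,0,0,0],[0,0,0,0],[0,0,0,0]]]' 28;python3 plan.py; python3 - <<'E'
from h import *
from bench import arm
p,d=arm.get_image('wrist');cv2.imwrite('pics/w19.png',p)
E
```

```text
-> [ -7.9  -4.2 100.8] spin -0.1
clock: 28.5
position: [434.5, 110.1, 174.4]
ee_rot: [-0.073, 0.997, 0.002, -0.02]
contact_force: [0.6, -0.1, 0.8]
gripper_width: 61.7
t 28.5 tcp [434.5 110.1 174.4] jawyaw 98.4 tilt 2.26 w 61.7 F [ 0.6 -0.1  0.8] j6 -1.99 j [ 0.61  0.43 -0.66 -0.05 -0.52 -1.99]
-> [-0.3  2.2 -1.6] spin -0.2
clock: 29.12
position: [434.5, 110.3, 174.7]
ee_rot: [-0.073, 0.997, 0.002, -0.019]
contact_force: [-0.4, -1.0, 1.2]
gripper_width: 34.4
t 29.12 tcp [434.5 110.3 174.7] jawyaw 98.4 tilt 2.23 w 34.4 F [-0.4 -1.   1.2] j6 -1.99 j [ 0.61  0.43 -0.66 -0.05 -0.52 -1.99]
```

View pics/w19.png

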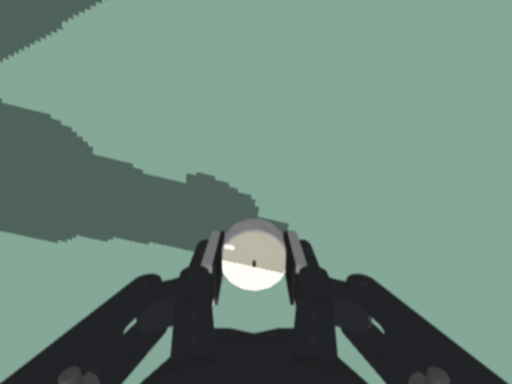

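The tealight is gripped at (254,255), so I lift and carry it to the saucer.

```bash
python3 -m jog '[[[0,0,-10,0],[0,0,-35,0],[0,0,-65,0],[0,10,-76,0],[-5,35,-78,0]]]'; python3 plan.py 517 411 252 98.4
```

```text
clock: 29.8
position: [437.1, 145.7, 253.6]
ee_rot: [-0.073, 0.997, 0.002, -0.019]
contact_force: [0.3, 0.0, -0.8]
gripper_width: 34.3
t 29.8 tcp [437.1 145.7 253.6] jawyaw 98.3 tilt 2.17 w 34.3 F [ 0.3  0.  -0.8] j6 -2.07 j [ 0.67  0.3  -0.56 -0.04 -0.74 -2.07]
-> [-117.5  250.9   -0.8] spin -0.1
```

```bash
python3 -m jog '[[[-22,48,0,0],[-46,100,0,0],[-70,150,0,0],[-94,202,0,0],[-117,250,0,0]]]'; python3 -m jog '[[[0,0,0,0],[0,0,0,0],[0,0,0,0],[0,0,0,0],[0,0,0,0]]]'; python3 plan.py 517 411 181 98.4; python3 - <<'E'
from h import *
from bench import arm
c=arm.camera_params('wrist')
p,d=arm.get_image('wrist');cv2.imwrite('pics/w20.png',p);np.savez('w20.npz',p=p,d=d,**c)
p,d=arm.get_image('top');cv2.imwrite('pics/t20.png',p)
E
```

```text
clock: 30.42
position: [516.4, 412.4, 250.5]
ee_rot: [-0.073, 0.997, 0.002, -0.019]
contact_force: [-0.0, -0.0, -0.8]
gripper_width: 34.3
clock: 31.05
position: [516.4, 411.7, 250.9]
ee_rot: [-0.073, 0.997, 0.002, -0.019]
contact_force: [-1.0, 0.7, 0.2]
gripper_width: 34.0
t 31.05 tcp [516.4 411.7 250.9] jawyaw 98.3 tilt 2.2 w 34.0 F [-1.   0.7  0.2] j6 -2.31 j [ 0.91  0.58 -0.06 -0.04 -0.95 -2.31]
-> [-3.1 -1.3 69.9] spin -0.1
```

View pics/w20.png

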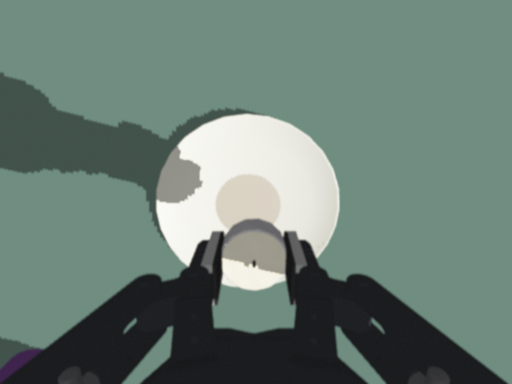

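```bash
python3 - <<'E'
from h import *
from scipy.optimize import least_squares
f=np.load('w20.npz');p=f['p'];W=cloud(f['d'],f)
g=p.min(-1);m=((g>170)).astype(np.uint8);m[290:]=0
n,l,s,c=cv2.connectedComponentsWithStats(m);i=1+s[1:,4].argmax();print(s[i])
pts=[]
for v in range(118,225,3):
    u=np.nonzero(l[v]==i)[0]
    if len(u)==0: continue
    if v<150: pts.append((u.min()-.5,v))
    pts.append((u.max()+.5,v))
for v in range(205,225,3): 
    u=np.nonzero(l[v]==i)[0]; pts.append((u.min()-.5,v))
P=np.array([onplane(*q,13,f)[:2] for q in pts])
r=least_squares(lambda a:np.hypot(P[:,0]-a[0],P[:,1]-a[1])-a[2],[513,412,76],loss='soft_l1');print('rim',r.x.round(1),np.abs(r.fun).max().round(1))
# inner beige disc
b=(p[...,2].astype(int)-p[...,0]>12)&(g>150);b[:170]=0;b[228:]=0;b[:,:200]=0;b[:,300:]=0
v,u=np.nonzero(b);Q=np.array([onplane(a,c_,5,f)[:2] for a,c_ in zip(u,v)],np.float32);print('beige',len(Q),u.min(),u.max(),v.min(),v.max())
print('disc c top/left/right',[onplane(*q,5,f).round(1) for q in((248,174),(215,203),(281,203))])
print('wick',onplane(254,264,94,f).round(1))
w=W[(W[...,2]>84)&(W[...,2]<100)&(g>90)&(np.hypot(W[...,0]-510,W[...,1]-412)<40)]
print(len(w),w.mean(0),cv2.minEnclosingCircle(w[:,:2].astype(np.float32)))
E
```

```text
[  156   114   184   152 17241]
rim [510.6 408.3  75.7] 1.8
beige 2610 200 280 170 227
disc c top/left/right [array([483. , 404.5,   5. ]), array([512.2, 380.2,   5. ]), array([504.1, 436. ,   5. ])]
wick [512. 413.  94.]
3822 [507.48297611 411.98496868  92.37302453] ((501.95196533203125, 411.3114013671875), 30.87306022644043)
```

View pics/t20.png

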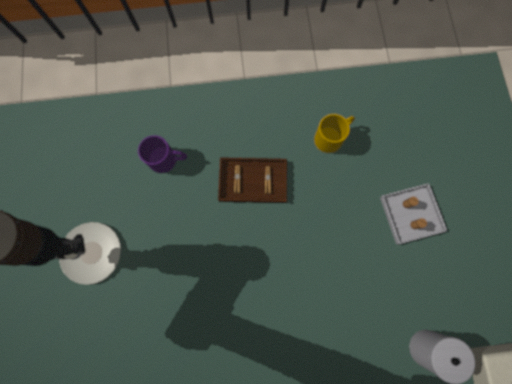

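The wrist view shows the saucer centre at about (248,203) and the tealight's wick at (254,264). The tealight must go about 4.5 mm toward -y and 1 mm toward -x before release. The top view shows the pegs and corks in place and the mugs unmoved.

```bash
python3 plan.py 515.5 407.3 180.5 98.4|tail -1; python3 -m jog '[[[0,-2,15,0],[-1,-4,35,0],[-2,-5,55,0],[-2,-5,66,0],[-2,-5,69,0]]]'; python3 plan.py 515.5 407.3 180.5 98.4
```

```text
-> [-1.1 -5.  70.3] spin -0.1
clock: 31.78
position: [516.3, 407.2, 180.5]
ee_rot: [-0.073, 0.997, 0.002, -0.02]
contact_force: [-0.9, 0.7, -0.9]
gripper_width: 34.7
t 31.77 tcp [516.3 407.2 180.5] jawyaw 98.3 tilt 2.27 w 34.7 F [-0.9  0.7 -0.9] j6 -2.3 j [ 0.91  0.66 -0.12 -0.04 -0.82 -2.3 ]
-> [0.8 0.2 0. ] spin -0.1
```

```bash
python3 -m jog '[[[0.7,0,0,0],[0.7,0,0.4,0],[0.7,0,0.4,0],[0.7,0,0.4,0],[0.7,0,0.4,0]]]'; python3 -m jog '[[[0,0,0,0],[0,0,0,0],[0,0,0,0],[0,0,0,0],[0,0,0,0]]]' 52; python3 -m jog '[[[0,0,-20,0],[0,0,-45,0],[0,0,-75,0],[0,0,-100,0],[0,0,-100,0]]]';python3 - <<'E'
from h import *
from bench import arm
c=arm.camera_params('wrist')
p,d=arm.get_image('wrist');cv2.imwrite('pics/w21.png',p);np.savez('w21.npz',p=p,d=d,**c)
W=cloud(d,c);m=(W[...,2]>17.5)&(W[...,2]<26)&(np.hypot(W[...,0]-510,W[...,1]-409)<35);w=W[m]
print(m.sum(),w.mean(0).round(1),cv2.minEnclosingCircle(w[:,:2].astype(np.float32)))
g=p.min(-1);mm=(g>120).astype(np.uint8);mm[:,:120]=0
n,l,s,cc=cv2.connectedComponentsWithStats(mm);i=1+s[1:,4].argmax();ct=max(cv2.findContours((l==i).astype(np.uint8),0,1)[0],key=len)[:,0]
P=np.array([onplane(*q,13,c)[:2] for q in ct],np.float32);print(s[i],cv2.minEnclosingCircle(P))
E
```

```text
clock: 32.4
position: [515.6, 407.1, 180.3]
ee_rot: [-0.073, 0.997, 0.002, -0.02]
contact_force: [-0.1, -0.2, 0.8]
gripper_width: 34.8
clock: 33.02
position: [515.6, 407.2, 180.3]
ee_rot: [-0.073, 0.997, 0.002, -0.02]
contact_force: [0.9, -0.2, -0.6]
gripper_width: 51.8
clock: 33.65
position: [520.0, 407.5, 282.9]
ee_rot: [-0.073, 0.997, 0.003, -0.018]
contact_force: [-0.4, 0.1, -0.5]
gripper_width: 51.9
1290 [508.5 407.6  21.6] ((509.2041931152344, 407.6387939453125), 18.997900009155273)
[  171   108   164   158 19491] ((510.6562194824219, 408.5735168457031), 76.97744750976562)
```

View pics/w21.png

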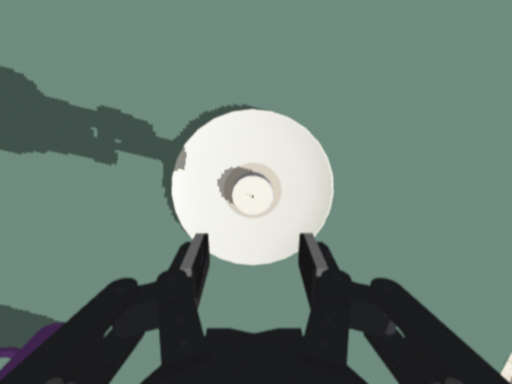

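The tealight (252,196) stands at z=21.6, within 2 mm of the saucer centre. I'll back off and take a last look at everything.

```bash
python3 -m jog '[[[30,-20,-10,0],[60,-40,-20,0],[70,-80,-40,0],[70,-120,-60,0],[70,-150,-60,0]]]';python3 -m jog '[[[0,0,0,0],[0,0,0,0],[0,0,0,0],[0,0,0,0],[0,0,0,0]]]';python3 - <<'E'
from h import *
from bench import arm
for n in('top','scene'):
    p,d=arm.get_image(n);cv2.imwrite(f'pics/{n}_end.png',p)
E
```

```text
clock: 34.33
position: [474.2, 247.1, 342.9]
ee_rot: [-0.073, 0.997, 0.003, -0.019]
contact_force: [1.0, 0.5, -0.6]
gripper_width: 52.0
clock: 34.95
position: [474.1, 247.6, 342.7]
ee_rot: [-0.073, 0.997, 0.003, -0.019]
contact_force: [0.9, -0.5, 0.4]
gripper_width: 51.8
```

View pics/top_end.png

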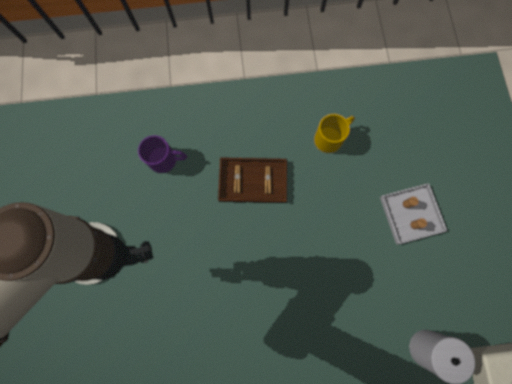

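View pics/scene_end.png

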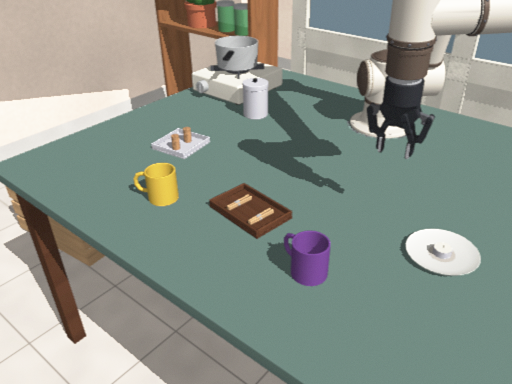

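The scene view shows both corks upright in the tin at (176,142) and (187,134). The pegs lie flat in the tray at (239,202) and (261,216), the tealight stands in the saucer at (444,251), and the mugs are unmoved.

```bash
python3 -c "
from bench import arm
print(arm.job_done())"
```

```text
the job is handed in; nothing more can be done
None
```

The table is cleared as asked and in the order asked. The job was handed in at about 35 s of the 134 s allowed.

| Items | Final place | Last check |
|---|---|---|
| Both pegs | Flat across the tray floor, apart, about 80 mm between them by the placing targets | Seen lying flat in the final top and scene views; their final heights were not measured |
| Both corks | Upright in the tin, about 56 mm apart | Tops measured at z = 47 mm, as expected for standing on the tin floor |
| Tealight | Upright in the saucer | Within about 2 mm of the saucer centre, top at z = 21.6 mm |
| Both mugs | Not touched | Same pixel positions in the top view before and after |

- **Disagreement:** the wrist and top cameras differed by 3–5 mm on most objects and about 8 mm on the tin. I relied mainly on positions measured relative to the target in the wrist view.
- **Tilt:** the tool drifted about 2° from vertical as the job went on, and I corrected for it at each placing.
- **Slip:** one row had a wrong x shift while lowering the first cork. It was 4 mm off, and I fixed it before letting go.
- **Force:** the highest contact force I saw was about 13 N, when the second peg touched the tray floor.

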